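# Clamp the tray cover down evenly with its four levers

## Task

Clamp the clear cover down on the white tray by pushing its four black clamp levers round clockwise in two passes: first bring every lever to about half-way, where it points at the handle in the middle of the cover, and only when all four are there bring every lever fully home to its stop pin. Go in star order in both passes: after the first lever do the one diagonally opposite, then the other two. Leave the carton, the bin, the tray stack and the bottle standing where they are.

Things in the scene. Friction and masses are not known exactly. Their poses are not given: they have to be found in the camera images.
- jig: Clamping jig, fixed: aluminium plate 210 x 210 x 20 mm, on it a white tray under a flat clear cover (202 x 202 mm) whose top is 40 mm above the bench. Origin: centre of its underside, on the bench; x, y along its sides, z up. A fixed black round handle (32 mm across, 45 high) stands in the middle of the cover. Levers 1, 2, 3, 4 go clockwise from above; 1 and 3 are diagonal, 2 and 4 too.
- lever1 (a joint): Angle (rad) of clamp lever 1, growing clockwise seen from above: 0 slack, 0.85 half-way (points at the middle of the cover), 1.70 home (end of travel, at its stop pin). Pivot at jig x +78, y +78 mm; in the jig's frame the arm points from it at 273.7 deg (anticlockwise from x) minus the joint value. Friction 0.3 N m (about 6 N at the handle point); it stays where left.
- lever1_handle (a point): Point on lever 1's arm 53 mm from its pivot, 59 mm above the bench, half-way up the arm; x outward along the arm, z up. Black plastic: hub 38 mm across (80 mm high with its stud), straight arm 14 mm wide, 49 to 69 mm above the bench, ending 76 mm from the pivot. Stop: steel pin, 10 mm across, up to 66 mm, 34 mm along from the pivot, on the clockwise side of the arm when home.
- lever2 (a joint): Angle (rad) of clamp lever 2, growing clockwise seen from above: 0 slack, 0.85 half-way (points at the middle of the cover), 1.70 home (end of travel, at its stop pin). Pivot at jig x +78, y -78 mm; in the jig's frame the arm points from it at 183.7 deg (anticlockwise from x) minus the joint value. Friction 0.3 N m (about 6 N at the handle point); it stays where left.
- lever2_handle (a point): Point on lever 2's arm 53 mm from its pivot, 59 mm above the bench, half-way up the arm; x outward along the arm, z up. Black plastic: hub 38 mm across (80 mm high with its stud), straight arm 14 mm wide, 49 to 69 mm above the bench, ending 76 mm from the pivot. Stop: steel pin, 10 mm across, up to 66 mm, 34 mm along from the pivot, on the clockwise side of the arm when home.
- lever3 (a joint): Angle (rad) of clamp lever 3, growing clockwise seen from above: 0 slack, 0.85 half-way (points at the middle of the cover), 1.70 home (end of travel, at its stop pin). Pivot at jig x -78, y -78 mm; in the jig's frame the arm points from it at 93.7 deg (anticlockwise from x) minus the joint value. Friction 0.3 N m (about 6 N at the handle point); it stays where left.
- lever3_handle (a point): Point on lever 3's arm 53 mm from its pivot, 59 mm above the bench, half-way up the arm; x outward along the arm, z up. Black plastic: hub 38 mm across (80 mm high with its stud), straight arm 14 mm wide, 49 to 69 mm above the bench, ending 76 mm from the pivot. Stop: steel pin, 10 mm across, up to 66 mm, 34 mm along from the pivot, on the clockwise side of the arm when home.
- lever4 (a joint): Angle (rad) of clamp lever 4, growing clockwise seen from above: 0 slack, 0.85 half-way (points at the middle of the cover), 1.70 home (end of travel, at its stop pin). Pivot at jig x -78, y +78 mm; in the jig's frame the arm points from it at 363.7 deg (anticlockwise from x) minus the joint value. Friction 0.3 N m (about 6 N at the handle point); it stays where left.
- lever4_handle (a point): Point on lever 4's arm 53 mm from its pivot, 59 mm above the bench, half-way up the arm; x outward along the arm, z up. Black plastic: hub 38 mm across (80 mm high with its stud), straight arm 14 mm wide, 49 to 69 mm above the bench, ending 76 mm from the pivot. Stop: steel pin, 10 mm across, up to 66 mm, 34 mm along from the pivot, on the clockwise side of the arm when home.
- carton_mid (a point): Open cardboard carton, 120 x 120 mm and 170 mm tall, standing loose beside the jig; the point is its centre, 85 mm up. Bystander.
- bin_mid (a point): Blue open bin, 120 x 130 mm, 75 mm tall, with white jars in it, standing loose beside the jig; the point is 37 mm up in its middle. Bystander.
- trays_mid (a point): Stack of small white compartment trays, 120 x 120 mm, 58 mm tall, standing loose beside the jig; the point is its centre, 29 mm up. Bystander.
- spray_mid (a point): White bottle with a blue cap, 60 mm across, 160 mm tall, standing loose near the corner of the jig by lever 1; the point is its centre, 80 mm up. Bystander.
Mind the look-alikes: they are no part of the job. Of the things shaped like the part that bears carton_mid, the cardboard one is meant.

How it is judged:
By the outcome, as a careful person would: the job done as asked, in the order asked, and still so for the second after the job is handed in, with the robot touching nothing.
It also fails if it takes over 72 s, if anything falls off the work surface, if the arm or the gripper's body presses on something with over 40 N, if the wrist force passes 120 N, or if a joint passes its speed limit or range.

## Robot

A 6-joint arm with a two-finger parallel gripper is mounted at the origin on the work surface. World frame = base frame: x ahead of the robot, y to its left, z up, the work surface at z = 0. Lengths are in mm, angles in rad, forces in N, time in s.
With the tool pointing down it reaches from about 275 to 875 mm from the base axis. Payload 12.5 kg.
Tool frame: the origin (TCP) lies at the very end of the fingers, on their centre line; the grasp point (between the pads) lies 19 mm behind it; z points along the fingers, y is the line along which they close (so a half turn about z gives the same grasp; the last joint's range is limited). The gripper opens to 85 mm and grips with 20 to 120 N. Pads are 22 mm wide; open, the fingers measure 114 mm over their backs; the gripper's body (76 mm by 85 mm) begins 54 mm behind the grasp point. The pads swing forward as they close: fully open they stand 13 mm farther back than shut.
Start: joints at [1.202, 0.351, 1.652, -0, 1.139, -0.085], TCP at [153.972, 527.994, 231.29] pointing down, gripper open.
Joint ranges: [-2.75, 2.75], [-0.79, 2.1], [0.01, 2.65], [-1.57, 4.71], [0.07, 3.14], [-2.87, 2.87]. Speed limits (rad/s): [2.22, 2.22, 2.79, 3.14, 3.14, 3.14].

## Interface

Orientations are given as a rotation vector (axis times angle).
In Python, from cell import bot gives the robot as it stands. The module is installed in compiled form; this text tells all that it offers.
- The arm moves only by the tool arm_command, never from a script. Its argument "steps" is a list of rows, each a list of 3 entries, a list of its own where there are three numbers: the opening, from 0 (shut) to 1 (fully open), then the shift along the tool's x, y, z in units of 40 mm (1.0 is 40 mm), then the turn, a rotation vector about the tool's x, y, z in degrees. In form: [[grip, [dx, dy, dz], [rx, ry, rz]], ...]. A call has 1 to 20 rows; each row is the pose to reach, as a shift and turn from the pose commanded when the call began, along the tool's axes at that moment; what a row does not reach only later rows make up. A row lasts 1/8 s, in which the tool goes at most 62.5 mm and 10.7 degrees, less where a joint would pass 70% of its speed; a pose out of reach is approached as far as the arm can. A call with a gripper value outside its range is refused whole. The fingers move at their own pace and stop on an object; "force" is the grip in N (left out, the last holds). Time passes only in rows, so rows that repeat a pose let the fingers close. It gives the time, the measured TCP pose, the force, the opening and the grip force at its end, in the units of the state.
- bot.read_state(): the state, without advancing time (a new reading comes with each control period).
- bot.snapshot(name): name is "scene" or "top"; returns the picture (480x640x3 uint8, blue, green, red); there is no depth.
- bot.get_calibration(name): a dict with "vfov" (degrees; the focal length in pixels is half the picture's height over the tangent of half this angle, whatever the lens; pixels are square), "cx", "cy" (the principal point, pixels), "k1" (the pictures are not rectified: a ray, as slopes to the right and down, at radius r is drawn at 1 + k1 r^2 times it, then the intrinsics apply), "xyz" and "orientation" of the camera in the world. Camera axes: x right, y down, z forward; pixel columns grow to the right and rows downward; lengths in mm; the calibration is good to about 2 mm. A picture is of the moment at which its call begins. get_calibration takes no time and is no camera call.
- bot.finish_job(): hands the job in; it is judged then, once.
Trained networks look in the newest picture that a camera, given by its name, has taken for a name from the list of things; names that differ only in an ending like _2 or _b are one class to them, and where a whole thing is asked for, a point or a joint stands for the part that bears it (a point fixed in the world has none). Each returns a list of dicts, best first, with "confidence" (0 to 1); they miss things now and then, are a little off and sometimes report something else, mostly with a low value. They report only what shows in the picture. A call takes as long as a camera call. They do not tell look-alikes from the thing itself.
- bot.look_for(camera, label): "at" ([x, y, z] in mm, in world coordinates, good to about 4 mm: the middle of the surface that is visible of it).
The state is a dict: "time": time; "q": joint angles; "qd": joint speeds; "joint_torque": joint torques, N m; "tool_pos": TCP position; "orientation": TCP orientation; "ft_force": force on the tool from outside, world axes, zero at the start; "moment": the same for the moment, N m; "opening": opening from 0.0 (shut) to 1.0 (fully open); "grip_force": force on a finger pad.
Only numpy, scipy, OpenCV 4.12 (cv2) and the standard library are available. Lean on these libraries where they do the work, as an engineer would, in place of code of your own. Each camera call takes 0.05 s, during which the arm holds its last target. There are 200 camera calls.

## Working session

There is one attempt and no reset: what is moved stays moved. The work goes in short steps, Python scripts to look and compute and a tool call to move; the robot and the scene stay as the last step left them, time stands still between calls to the robot, and variables do not carry over. Pictures are saved under pics/ and viewed, at most 10 in all, crops included, and the job is handed in when it is done.

Besides the shell and the picture viewer there is one more tool, called as name([rows], argument=value, ...), one row to a line, values as JSON. arm_command: Moves the arm, as the interface text tells. Its arguments: {"type":"object","properties":{"steps":{"type":"array","items":{"type":"array"}},"force":{"type":"number"}},"required":["steps"]}

```bash
mkdir -p pics; python3 - <<'E'
from cell import bot
import cv2
for c in("scene","top"):
    cv2.imwrite(f"pics/{c}0.png",bot.snapshot(c)); print(bot.get_calibration(c))
    for l in("jig","lever1_handle","carton_mid","bin_mid","trays_mid","spray_mid"):
        print(c,l,[([round(v) for v in d["at"]],round(d["confidence"],2)) for d in bot.look_for(c,l)])
print(bot.read_state())
E
```

```text
{'vfov': 43.623842484372915, 'cx': 319.51284879502794, 'cy': 244.3194690792132, 'k1': 0.01145394320244303, 'xyz': array([1308.04278252, -142.58242807, 1000.3190955 ]), 'orientation': array([-2.05494663, -1.52561849,  0.51990824])}
scene jig [([571, 14, 43], 0.58)]
scene lever1_handle [([626, 106, 73], 0.87), ([572, 15, 44], 0.23), ([692, 206, 100], 0.2)]
scene carton_mid [([803, -142, 97], 0.83), ([769, 380, 110], 0.74), ([776, 86, 102], 0.58)]
scene bin_mid [([614, -189, 58], 0.71)]
scene trays_mid [([522, 247, 42], 0.62)]
scene spray_mid [([690, 209, 105], 0.68)]
{'vfov': 56.4807376332896, 'cx': 317.07925484265803, 'cy': 245.81115835255906, 'k1': -0.012816928908598398, 'xyz': array([480.46200852,  64.30115352, 951.47133979]), 'orientation': array([-2.13072781,  2.15383451, -0.16217346])}
top jig [([643, -21, 63], 0.42), ([480, 97, 70], 0.17)]
top lever1_handle [([613, 118, 71], 0.82), ([805, 82, 86], 0.73), ([479, 95, 69], 0.56)]
top carton_mid [([758, 400, 95], 0.85), ([843, -147, 91], 0.7), ([807, 82, 85], 0.67), ([617, 119, 69], 0.34)]
top bin_mid [([622, -187, 55], 0.89)]
top trays_mid [([510, 252, 42], 0.82)]
top spray_mid [([662, 203, 108], 0.66)]
{'time': 0.7, 'q': array([ 1.20239517e+00,  3.50666836e-01,  1.65175519e+00, -1.49400426e-05,
        1.13913308e+00, -8.45986875e-02]), 'qd': array([ 0.00103503,  0.00017626, -0.00084961, -0.00066115, -0.00091976,
        0.00051512]), 'joint_torque': array([-2.73174328e-04, -5.05939829e+01, -2.91621190e+01,  6.63715764e-05,
        4.63296328e-04,  3.20346135e-05]), 'tool_pos': array([153.98240988, 528.0044879 , 231.3247888 ]), 'orientation': array([4.44288514e-01, 3.10999615e+00, 5.26950435e-05]), 'ft_force': array([ 0.26468398, -0.40156197,  0.40520225]), 'moment': array([-0.02634524, -0.01515188, -0.02404145]), 'grip_force': 0.0, 'opening': 0.9983196069775383}
```

View pics/top0.png

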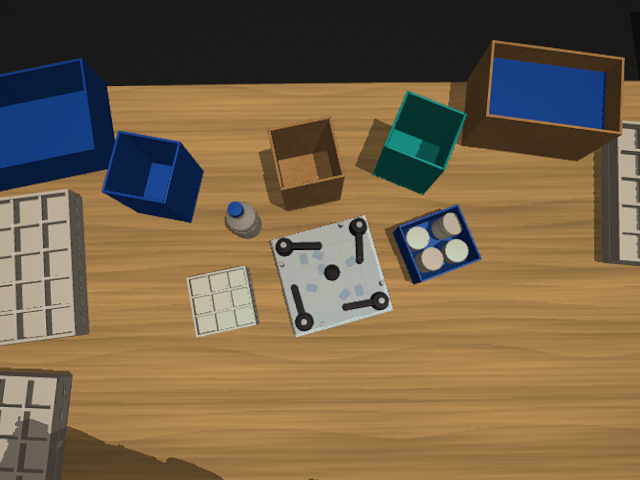

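View pics/scene0.png

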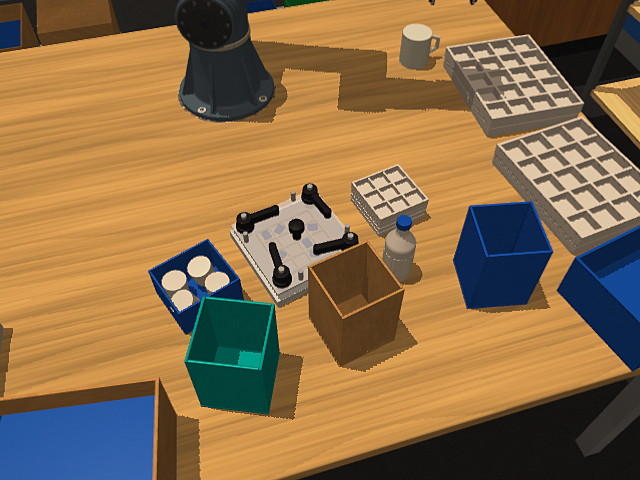

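Top view: the jig has its hubs at (284,246), (359,227), (380,300) and (304,321). The bottle at (240,218) is next to the first, so that one is lever 1. Clockwise from it come lever 2 (359,227), lever 3 (380,300) and lever 4 (304,321).

Carton-like things are the cardboard one (305,165), the teal bin (420,143) and the blue bin (155,175). The cardboard one beside the jig is the one meant. It is only a bystander, but I'll keep clear of all of them.

```bash
cat > h.py <<'E'
import numpy as np, cv2
from scipy.spatial.transform import Rotation as R
from cell import bot
def K(c):
    f=240/np.tan(np.radians(c["vfov"])/2); return np.array([[f,0,c["cx"]],[0,f,c["cy"]],[0,0,1]])
def ray(cam,uv,z):
    c=bot.get_calibration(cam); p=cv2.undistortPoints(np.float64(uv).reshape(-1,1,2),K(c),np.array([c["k1"],0,0,0.]))[:,0]
    d=R.from_rotvec(c["orientation"]).apply(np.c_[p,np.ones(len(p))]); o=np.array(c["xyz"])
    return o+d*((z-o[2])/d[:,2])[:,None]
def proj(cam,P):
    c=bot.get_calibration(cam); M=R.from_rotvec(c["orientation"]).as_matrix().T
    return cv2.projectPoints(np.float64(P),cv2.Rodrigues(M)[0],-M@c["xyz"],K(c),np.array([c["k1"],0,0,0.]))[0][:,0]
E
python3 - <<'E'
from h import *
im=cv2.imread("pics/top0.png"); x0,y0=225,155
cv2.imwrite("pics/crop0.png",cv2.resize(im[y0:y0+190,x0:x0+200],None,fx=3,fy=3,interpolation=cv2.INTER_CUBIC))
H=ray("top",[(284,246),(359,227),(380,300),(304,321)],70)[:,:2]; print(H.round())
J=np.array([(78,78),(78,-78),(-78,-78),(-78,78)])
c=H.mean(0); a=H-c; print(c, np.degrees(np.arctan2((J[:,0]*a[:,1]-J[:,1]*a[:,0]).sum(),(J*a).sum())), np.linalg.norm(a,axis=1))
print("carton",ray("top",[(267,130),(330,118),(344,178),(282,190)],170).round())
E
```

```text
[[616. 130.]
 [652. -21.]
 [506. -58.]
 [467.  91.]]
[560.4547373   35.63250093] 14.398444760517238 [109.32116493 107.81443903 108.19429872 108.31212162]
carton [[817. 154. 170.]
 [839.  38. 170.]
 [724.  14. 170.]
 [702. 126. 170.]]
```

View pics/crop0.png

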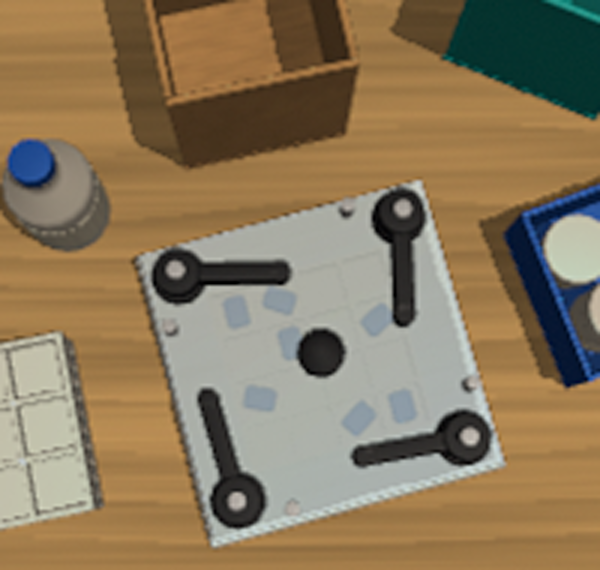

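```bash
python3 - <<'E'
from h import *
f=lambda p:(np.array(p)+.5)/3-.5+[225,155]
J=np.array([(78,78),(78,-78),(-78,-78),(-78,78)])
def fit(H):
    c=H.mean(0); a=H-c; return c.round(1), np.degrees(np.arctan2((J[:,0]*a[:,1]-J[:,1]*a[:,0]).sum(),(J*a).sum())).round(2), np.linalg.norm(a,axis=1).round(1)
S=ray("top",f([(176,269),(403,207),(470,436),(236,500)]),80)[:,:2]; print(fit(S))
print("handle",ray("top",f([(321,352)]),85).round(1))
print("corners z20",fit(ray("top",f([(135,258),(422,182),(503,465),(212,545)]),40)[:,:2]))
T=ray("top",f([(285,271),(403,318),(361,457),(209,397)]),69)[:,:2]
c,th,_=fit(S)
for i in range(4):
    d=T[i]-S[i]; a=np.degrees(np.arctan2(d[1],d[0]))-th
    v=((273.7-90*i-a+180)%360)-180; print("lever",i+1,"rad",np.radians(v).round(2),np.linalg.norm(d).round(1))
# carton base, bottle
print("carton base",ray("top",f([(187,167),(347,133)]),0).round())
print("bottle",ray("top",f([(32,162)]),160).round(), ray("top",f([(78,225)]),30).round())
t=np.radians(th)
Rm=np.array([[np.cos(t),-np.sin(t)],[np.sin(t),np.cos(t)]])
print("jigframe carton top/base, bottle",[(Rm.T@(np.array(p)-c)).round() for p in((724,14),(702,126),(839,38))],((ray("top",f([(187,167),(347,133),(32,162)]),0)[:,:2]-c)@Rm).round(), (ray("top",f([(32,162)]),160)[:,:2]-c)@Rm)
E
```

```text
(array([561.9,  35.9]), np.float64(14.6), array([109.7, 110.4, 110.4, 110.3]))
handle [[561.1  36.3  85. ]]
corners z20 (array([559.8,  36.9]), np.float64(14.55), array([144.2, 143.8, 143. , 142.8]))
lever 1 rad 0.33 71.8
lever 2 rad 0.33 72.7
lever 3 rad 0.14 71.1
lever 4 rad 0.06 69.1
carton base [[705. 129.   0.]
 [729.  12.   0.]]
bottle [[671. 212. 160.]] [[657. 203.  30.]]
jigframe carton top/base, bottle [array([151., -62.]), array([158.,  52.]), array([269., -68.])] [[162.  54.]
 [156. -65.]
 [195. 162.]] [[150.19393882 142.66647559]]
```

Jig centre ≈ (561, 36) and yaw 14.6°; the hub radii of 110 mm match. The levers start at about 0.33, 0.33, 0.14 and 0.06 rad. Next is a planner that prints rows in the move's units.

```bash
cat >> h.py <<'E'
C=np.array([561.3,36.2]); TH=14.6
PIV=np.array([(78,78),(78,-78),(-78,-78),(-78,78)])
def rz(a): a=np.radians(a); return np.array([[np.cos(a),-np.sin(a)],[np.sin(a),np.cos(a)]])
def pose(l,v,off,z,r=52):
    "tool beside lever l at value v, on its anticlockwise side, tool x normal to the arm"
    a=273.7-90*(l-1)-np.degrees(v)+TH
    p=C+rz(TH)@PIV[l-1]+rz(a)@[r,off]
    return np.r_[p,z], (a+90-(180 if l in(1,2) else 0))%360
def rows(poses,start=None):
    s=bot.read_state(); Rt=R.from_rotvec(s["orientation"]).as_matrix() ; p0=s["tool_pos"]
    y0=np.degrees(np.arctan2(Rt[1,0],Rt[0,0]))
    print("t",round(s["time"],2),"tcp",p0.round(1),"yaw",round(y0,1),"F",s["ft_force"].round(1))
    for p,y in poses:
        d=Rt.T@(p-p0)/40; t=((y0-y)+180)%360-180
        print([0,list(map(float,d.round(2))),[0,0,float(round(t,1))]])
E
python3 - <<'E'
from h import *
for l,v in((1,.33),(3,.14),(2,.33),(4,.06)): print(l,[pose(l,x,18,50) for x in(v,.85,1.7)])
rows([pose(1,.33,29,150)])
E
```

```text
1 [(array([634.56745672,  79.15476732,  50.        ]), np.float64(179.3923927606828)), (array([606.33006534,  77.38367269,  50.        ]), np.float64(149.59858741388)), (array([569.46041394, 103.83685536,  50.        ]), np.float64(100.89717482776007))]
3 [(array([478.49036525, -10.98905481,  50.        ]), np.float64(190.27859086816846)), (array([516.26993466,  -4.98367269,  50.        ]), np.float64(149.59858741388)), (array([553.13958606, -31.43685536,  50.        ]), np.float64(100.89717482776004))]
2 [(array([604.25476732, -37.06745672,  50.        ]), np.float64(89.39239276068281)), (array([602.48367269,  -8.83006534,  50.        ]), np.float64(59.59858741388001)), (array([628.93685536,  28.03958606,  50.        ]), np.float64(10.89717482776004))]
4 [(array([511.8006993 , 122.75551656,  50.        ]), np.float64(104.86225322921504)), (array([520.11632731,  81.23006534,  50.        ]), np.float64(59.59858741388002)), (array([493.66314464,  44.36041394,  50.        ]), np.float64(10.89717482776004))]
t 0.7 tcp [154.  528.  231.3] yaw 163.7 F [ 0.3 -0.4  0.4]
[0, [-14.94, -7.33, 2.03], [0, 0, -15.7]]
```

arm_command([
  [0, [-14.94, -7.33, 0.3], [0, 0, -15.7]],
  [0, [-14.94, -7.33, 0.3], [0, 0, -15.7]],
  [0, [-14.94, -7.33, 0.3], [0, 0, -15.7]],
  [0, [-14.94, -7.33, 0.3], [0, 0, -15.7]],
  [0, [-14.94, -7.33, 0.3], [0, 0, -15.7]],
  [0, [-14.94, -7.33, 0.3], [0, 0, -15.7]],
  [0, [-14.94, -7.33, 0.3], [0, 0, -15.7]],
  [0, [-14.94, -7.33, 0.3], [0, 0, -15.7]],
  [0, [-14.94, -7.33, 0.3], [0, 0, -15.7]],
  [0, [-14.94, -7.33, 0.3], [0, 0, -15.7]],
  [0, [-14.94, -7.33, 0.3], [0, 0, -15.7]],
  [0, [-14.94, -7.33, 0.3], [0, 0, -15.7]],
  [0, [-14.94, -7.33, 0.3], [0, 0, -15.7]],
  [0, [-14.94, -7.33, 3.0], [0, 0, -15.7]],
  [0, [-14.94, -7.33, 3.0], [0, 0, -15.7]],
  [0, [-14.94, -7.33, 3.0], [0, 0, -15.7]],
])

```text
time: 2.7
tool_pos: [643.1, 80.2, 108.7]
orientation: [-0.013, -3.135, 0.0]
ft_force: [0.5, -0.2, 0.6]
opening: 0.0
grip_force: 0.0
```

```bash
cat >> h.py <<'E'
def push(l,v0,v1,n=8,nxt=None,off=18,r=52):
    P=[pose(l,v0,off+11,51,r)]*2
    P+=[pose(l,v,off,51,r) for v in np.linspace(v0,v1,n)]+[pose(l,v1,off,51,r)]+[pose(l,v1,off+14,51,r)]+[pose(l,v1,off+14,110,r)]*2
    rows(P)
E
python3 - <<'E'
from h import *
push(1,.33,.85,6)
im=bot.snapshot("scene"); cv2.imwrite("pics/s1.png",cv2.resize(im[120:320,180:460],None,fx=2.8,fy=2.8))
E
```

```text
t 2.7 tcp [643.1  80.2 108.7] yaw 179.5 F [ 0.5 -0.2  0.6]
[0, [-0.07, -0.03, 1.44], [0, 0, 0.1]]
[0, [-0.07, -0.03, 1.44], [0, 0, 0.1]]
[0, [0.21, -0.03, 1.44], [0, 0, 0.1]]
[0, [0.34, -0.07, 1.44], [0, 0, 6.1]]
[0, [0.48, -0.09, 1.45], [0, 0, 12.0]]
[0, [0.63, -0.1, 1.45], [0, 0, 18.0]]
[0, [0.77, -0.1, 1.45], [0, 0, 24.0]]
[0, [0.91, -0.08, 1.45], [0, 0, 29.9]]
[0, [0.91, -0.08, 1.45], [0, 0, 29.9]]
[0, [0.61, -0.25, 1.45], [0, 0, 29.9]]
[0, [0.62, -0.25, -0.03], [0, 0, 29.9]]
[0, [0.62, -0.25, -0.03], [0, 0, 29.9]]
```

View pics/s1.png

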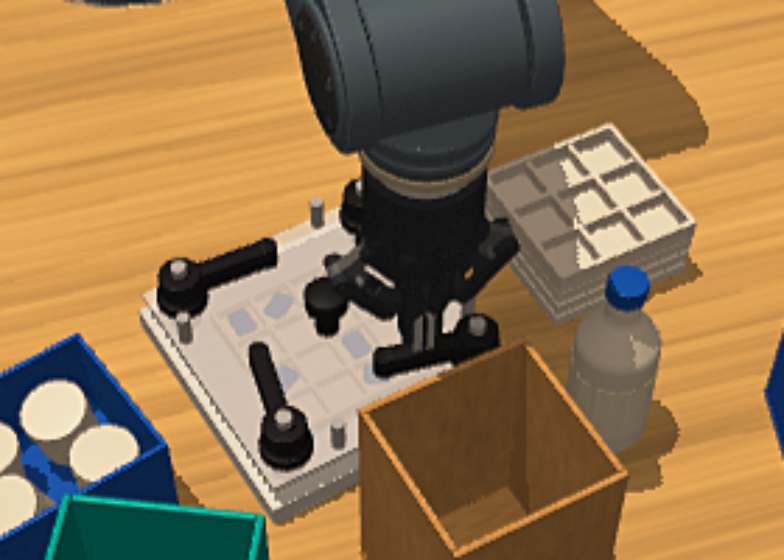

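```bash
python3 - <<'E'
from h import *
T=bot.read_state()["tool_pos"]
P=[T,[T[0],T[1],51]]+[pose(1,.33,0,69,r)[0] for r in(0,52,76)]+[pose(2,.33,0,69,r)[0] for r in(0,76)]
for p,q in zip(P,(proj("scene",P)-[180,120])*2.8): print(np.round(p),q.round())
print((proj("scene",[[661,210,160],[671,212,160]])-[180,120])*2.8)
E
```

```text
[645.  80. 112.] [416. 340.]
[645.  80.  51.] [415. 393.]
[617. 131.  69.] [473. 331.]
[617.  79.  69.] [402. 347.]
[616.  55.  69.] [370. 355.]
[656. -20.  69.] [280. 425.]
[580. -19.  69.] [254. 340.]
[[612.90986018 268.08907291]
 [621.37277871 278.51911646]]
```

```bash
python3 - <<'E'
from h import *
push(1,.33,.85,6)
E
```

```text
t 2.75 tcp [644.9  80.1 111.5] yaw 179.5 F [ 1.2 -0.4  0.1]
[0, [-0.02, -0.03, 1.51], [0, 0, 0.1]]
[0, [-0.02, -0.03, 1.51], [0, 0, 0.1]]
[0, [0.26, -0.03, 1.51], [0, 0, 0.1]]
[0, [0.39, -0.07, 1.51], [0, 0, 6.1]]
[0, [0.53, -0.09, 1.51], [0, 0, 12.0]]
[0, [0.68, -0.1, 1.51], [0, 0, 18.0]]
[0, [0.82, -0.1, 1.51], [0, 0, 23.9]]
[0, [0.96, -0.08, 1.51], [0, 0, 29.9]]
[0, [0.96, -0.08, 1.51], [0, 0, 29.9]]
[0, [0.66, -0.25, 1.51], [0, 0, 29.9]]
[0, [0.66, -0.25, 0.04], [0, 0, 29.9]]
[0, [0.66, -0.25, 0.04], [0, 0, 29.9]]
```

arm_command([
  [0, [-0.02, -0.03, 1.51], [0, 0, 0]],
  [0, [-0.02, -0.03, 1.51], [0, 0, 0]],
  [0, [0.26, -0.03, 1.51], [0, 0, 0]],
  [0, [0.39, -0.07, 1.51], [0, 0, 6]],
  [0, [0.53, -0.09, 1.51], [0, 0, 12]],
  [0, [0.68, -0.1, 1.51], [0, 0, 18]],
  [0, [0.82, -0.1, 1.51], [0, 0, 24]],
  [0, [0.96, -0.08, 1.51], [0, 0, 30]],
  [0, [0.96, -0.08, 1.51], [0, 0, 30]],
  [0, [0.96, -0.08, 1.51], [0, 0, 30]],
  [0, [0.66, -0.25, 1.51], [0, 0, 30]],
  [0, [0.66, -0.25, 0.04], [0, 0, 30]],
  [0, [0.66, -0.25, 0.04], [0, 0, 30]],
  [0, [0.66, -0.25, 0.04], [0, 0, 30]],
])

```text
time: 4.5
tool_pos: [619.1, 69.3, 109.5]
orientation: [-0.827, -3.03, 0.0]
ft_force: [1.1, -0.4, -0.8]
opening: 0.0
grip_force: 0.0
```

```bash
python3 - <<'E'
from h import *
rows([pose(3,.14,29,110)])
im=bot.snapshot("scene"); cv2.imwrite("pics/s2.png",cv2.resize(im[120:320,180:460],None,fx=2.8,fy=2.8))
P=[pose(1,v,0,69,r)[0] for v,r in((0,0),(.7,76),(.85,76),(1,76))]
print((proj("scene",P)-[180,120])*2.8)
E
```

```text
t 4.5 tcp [619.1  69.3 109.5] yaw 149.5 F [ 1.1 -0.4 -0.8]
[0, [2.22, -3.69, -0.01], [0, 0, -40.8]]
[[472.67513356 331.01777062]
 [365.91533364 323.61093235]
 [368.60848672 311.35338421]
 [373.57478387 299.66890976]]
```

View pics/s2.png

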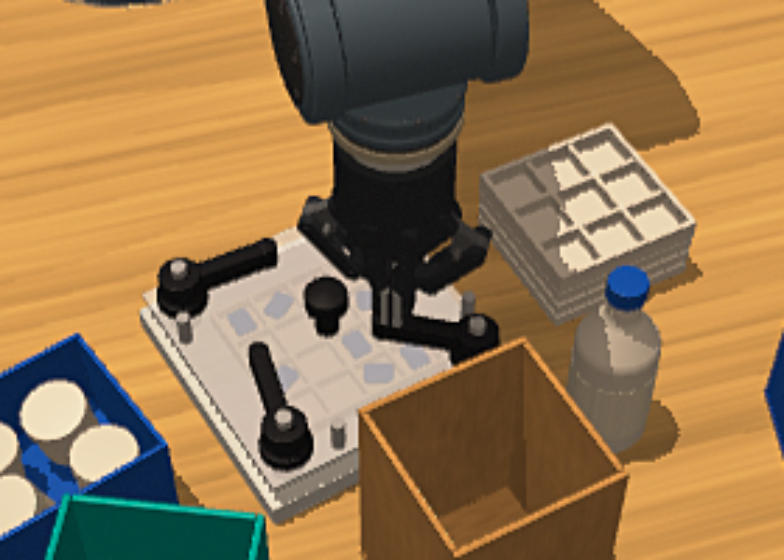

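arm_command([
  [0, [2.22, -3.69, 0], [0, 0, -40.8]],
  [0, [2.22, -3.69, 0], [0, 0, -40.8]],
  [0, [2.22, -3.69, 0], [0, 0, -40.8]],
  [0, [2.22, -3.69, 0], [0, 0, -40.8]],
  [0, [2.22, -3.69, 0], [0, 0, -40.8]],
  [0, [2.22, -3.69, 0], [0, 0, -40.8]],
  [0, [2.22, -3.69, 0], [0, 0, -40.8]],
])

```text
time: 5.42
tool_pos: [467.7, -12.3, 109.4]
orientation: [0.278, -3.129, -0.0]
ft_force: [-0.7, 0.5, 0.7]
opening: -0.003
grip_force: 0.0
```

```bash
python3 - <<'E'
from h import *
push(3,.14,.86,8)
im=bot.snapshot("top"); cv2.imwrite("pics/t2.png",cv2.resize(im[200:345,255:405],None,fx=4,fy=4,interpolation=cv2.INTER_CUBIC))
for l in(1,2,3,4): print(l,((proj("top",[pose(l,v,0,69,r)[0] for v,r in((0,0),(.7,70),(.85,70),(1,70),(.06,70),(.14,70),(.33,70))])-[255,200])*4).round().tolist())
E
```

```text
t 5.42 tcp [467.7 -12.3 109.4] yaw -169.8 F [-0.7  0.5  0.7]
[0, [0.0, -0.02, 1.46], [0, 0, -0.1]]
[0, [0.0, -0.02, 1.46], [0, 0, -0.1]]
[0, [-0.27, -0.02, 1.46], [0, 0, -0.1]]
[0, [-0.41, 0.02, 1.46], [0, 0, 5.8]]
[0, [-0.55, 0.05, 1.46], [0, 0, 11.7]]
[0, [-0.69, 0.06, 1.46], [0, 0, 17.6]]
[0, [-0.83, 0.06, 1.46], [0, 0, 23.5]]
[0, [-0.97, 0.04, 1.46], [0, 0, 29.4]]
[0, [-1.11, 0.01, 1.46], [0, 0, 35.2]]
[0, [-1.24, -0.04, 1.46], [0, 0, 41.1]]
[0, [-1.24, -0.04, 1.46], [0, 0, 41.1]]
[0, [-0.98, 0.19, 1.46], [0, 0, 41.1]]
[0, [-0.98, 0.19, -0.02], [0, 0, 41.1]]
[0, [-0.98, 0.19, -0.02], [0, 0, 41.1]]
1 [[114.0, 181.0], [244.0, 231.0], [235.0, 250.0], [223.0, 268.0], [249.0, 144.0], [251.0, 155.0], [254.0, 181.0]]
2 [[414.0, 101.0], [365.0, 229.0], [346.0, 220.0], [328.0, 209.0], [453.0, 234.0], [442.0, 236.0], [416.0, 239.0]]
3 [[502.0, 402.0], [368.0, 350.0], [377.0, 331.0], [389.0, 313.0], [364.0, 440.0], [362.0, 429.0], [359.0, 402.0]]
4 [[194.0, 487.0], [246.0, 352.0], [265.0, 361.0], [283.0, 373.0], [157.0, 348.0], [168.0, 345.0], [195.0, 343.0]]
```

View pics/t2.png

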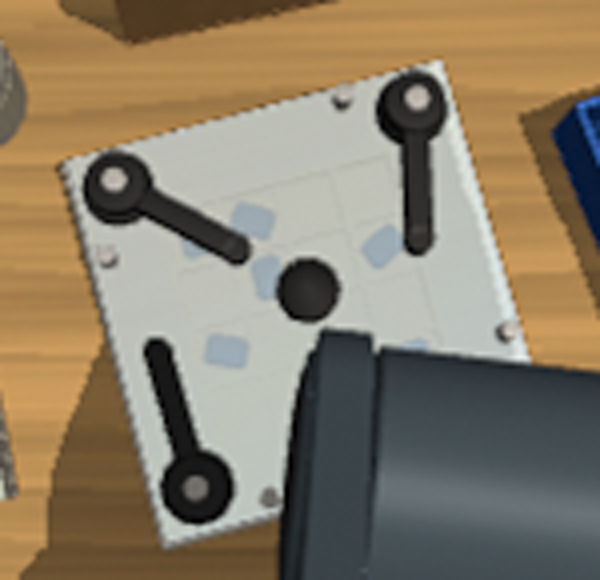

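Lever 1 now points from its hub (116,186) through its tip (238,248) at the handle (308,290), so it is half-way. Lever 3 is next.

arm_command([
  [0, [0, -0.02, 1.46], [0, 0, 0]],
  [0, [0, -0.02, 1.46], [0, 0, 0]],
  [0, [-0.27, -0.02, 1.46], [0, 0, 0]],
  [0, [-0.41, 0.02, 1.46], [0, 0, 5.8]],
  [0, [-0.55, 0.05, 1.46], [0, 0, 11.7]],
  [0, [-0.69, 0.06, 1.46], [0, 0, 17.6]],
  [0, [-0.83, 0.06, 1.46], [0, 0, 23.5]],
  [0, [-0.97, 0.04, 1.46], [0, 0, 29.4]],
  [0, [-1.11, 0.01, 1.46], [0, 0, 35.2]],
  [0, [-1.24, -0.04, 1.46], [0, 0, 41.1]],
  [0, [-1.24, -0.04, 1.46], [0, 0, 41.1]],
  [0, [-1.24, -0.04, 1.46], [0, 0, 41.1]],
  [0, [-0.98, 0.19, 1.46], [0, 0, 41.1]],
  [0, [-0.98, 0.19, -0.02], [0, 0, 41.1]],
  [0, [-0.98, 0.19, -0.02], [0, 0, 41.1]],
  [0, [-0.98, 0.19, -0.02], [0, 0, 41.1]],
])

```text
time: 7.48
tool_pos: [504.4, 2.2, 110.5]
orientation: [0.835, 3.028, 0.0]
ft_force: [0.0, -0.1, -0.6]
opening: 0.002
grip_force: 0.0
```

```bash
python3 - <<'E'
from h import *
rows([pose(2,.31,29,110)])
E
```

```text
t 7.47 tcp [504.4   2.2 110.5] yaw 149.2 F [ 0.  -0.1 -0.6]
[0, [-2.81, 0.18, 0.01], [0, 0, 58.6]]
```

arm_command([
  [0, [-2.81, 0.18, 0], [0, 0, 58.6]],
  [0, [-2.81, 0.18, 0], [0, 0, 58.6]],
  [0, [-2.81, 0.18, 0], [0, 0, 58.6]],
  [0, [-2.81, 0.18, 0], [0, 0, 58.6]],
  [0, [-2.81, 0.18, 0], [0, 0, 58.6]],
  [0, [-2.81, 0.18, 0], [0, 0, 58.6]],
  [0, [-2.81, 0.18, 0], [0, 0, 58.6]],
  [0, [-2.81, 0.18, 0], [0, 0, 58.6]],
])

```text
time: 8.48
tool_pos: [604.6, -49.4, 109.7]
orientation: [-2.208, -2.234, 0.001]
ft_force: [0.3, 0.1, 0.2]
opening: 0.001
grip_force: 0.0
```

```bash
python3 - <<'E'
from h import *
push(2,.31,.86,6)
E
```

```text
t 8.47 tcp [604.6 -49.4 109.7] yaw 90.7 F [0.3 0.1 0.2]
[0, [0.01, 0.0, 1.47], [0, 0, 0.1]]
[0, [0.01, 0.0, 1.47], [0, 0, 0.1]]
[0, [0.28, 0.0, 1.47], [0, 0, 0.1]]
[0, [0.43, -0.04, 1.47], [0, 0, 6.4]]
[0, [0.58, -0.06, 1.47], [0, 0, 12.7]]
[0, [0.73, -0.07, 1.47], [0, 0, 19.0]]
[0, [0.88, -0.06, 1.47], [0, 0, 25.3]]
[0, [1.03, -0.04, 1.47], [0, 0, 31.6]]
[0, [1.03, -0.04, 1.47], [0, 0, 31.6]]
[0, [0.73, -0.22, 1.47], [0, 0, 31.6]]
[0, [0.73, -0.22, -0.01], [0, 0, 31.6]]
[0, [0.73, -0.22, -0.01], [0, 0, 31.6]]
```

arm_command([
  [0, [0.01, 0, 1.47], [0, 0, 0]],
  [0, [0.01, 0, 1.47], [0, 0, 0]],
  [0, [0.28, 0, 1.47], [0, 0, 0]],
  [0, [0.43, -0.04, 1.47], [0, 0, 6.4]],
  [0, [0.58, -0.06, 1.47], [0, 0, 12.7]],
  [0, [0.73, -0.07, 1.47], [0, 0, 19]],
  [0, [0.88, -0.06, 1.47], [0, 0, 25.3]],
  [0, [1.03, -0.04, 1.47], [0, 0, 31.6]],
  [0, [1.03, -0.04, 1.47], [0, 0, 31.6]],
  [0, [1.03, -0.04, 1.47], [0, 0, 31.6]],
  [0, [0.73, -0.22, 1.47], [0, 0, 31.6]],
  [0, [0.73, -0.22, 0], [0, 0, 31.6]],
  [0, [0.73, -0.22, 0], [0, 0, 31.6]],
  [0, [0.73, -0.22, 0], [0, 0, 31.6]],
])

```text
time: 10.22
tool_pos: [595.5, -20.9, 110.5]
orientation: [2.735, 1.546, 0.0]
ft_force: [-0.6, -0.8, 0.5]
opening: -0.0
grip_force: 0.0
```

```bash
python3 - <<'E'
from h import *
rows([pose(4,.06,29,110)])
E
```

```text
t 10.22 tcp [595.5 -20.9 110.5] yaw 59.0 F [-0.6 -0.8  0.5]
[0, [2.19, -3.84, 0.01], [0, 0, -45.9]]
```

arm_command([
  [0, [2.19, -3.84, 0], [0, 0, -45.9]],
  [0, [2.19, -3.84, 0], [0, 0, -45.9]],
  [0, [2.19, -3.84, 0], [0, 0, -45.9]],
  [0, [2.19, -3.84, 0], [0, 0, -45.9]],
  [0, [2.19, -3.84, 0], [0, 0, -45.9]],
  [0, [2.19, -3.84, 0], [0, 0, -45.9]],
  [0, [2.19, -3.84, 0], [0, 0, -45.9]],
  [0, [2.19, -3.84, 0], [0, 0, -45.9]],
])

```text
time: 11.22
tool_pos: [509.4, 133.7, 110.2]
orientation: [-1.917, -2.489, 0.001]
ft_force: [-0.0, 0.4, 0.5]
opening: -0.001
grip_force: 0.0
```

```bash
python3 - <<'E'
from h import *
push(4,.06,.86,8)
E
```

```text
t 11.22 tcp [509.4 133.7 110.2] yaw 104.8 F [-0.   0.4  0.5]
[0, [-0.0, -0.01, 1.48], [0, 0, -0.1]]
[0, [-0.0, -0.01, 1.48], [0, 0, -0.1]]
[0, [-0.28, -0.01, 1.48], [0, 0, -0.1]]
[0, [-0.43, 0.03, 1.48], [0, 0, 6.5]]
[0, [-0.59, 0.06, 1.48], [0, 0, 13.0]]
[0, [-0.74, 0.07, 1.48], [0, 0, 19.6]]
[0, [-0.9, 0.06, 1.48], [0, 0, 26.1]]
[0, [-1.05, 0.03, 1.48], [0, 0, 32.7]]
[0, [-1.2, -0.02, 1.48], [0, 0, 39.2]]
[0, [-1.35, -0.08, 1.48], [0, 0, 45.8]]
[0, [-1.35, -0.08, 1.48], [0, 0, 45.8]]
[0, [-1.1, 0.17, 1.48], [0, 0, 45.8]]
[0, [-1.1, 0.17, 0.01], [0, 0, 45.8]]
[0, [-1.1, 0.17, 0.01], [0, 0, 45.8]]
```

arm_command([
  [0, [0, -0.01, 1.48], [0, 0, 0]],
  [0, [0, -0.01, 1.48], [0, 0, 0]],
  [0, [-0.28, -0.01, 1.48], [0, 0, 0]],
  [0, [-0.43, 0.03, 1.48], [0, 0, 6.5]],
  [0, [-0.59, 0.06, 1.48], [0, 0, 13]],
  [0, [-0.74, 0.07, 1.48], [0, 0, 19.6]],
  [0, [-0.9, 0.06, 1.48], [0, 0, 26.1]],
  [0, [-1.05, 0.03, 1.48], [0, 0, 32.7]],
  [0, [-1.2, -0.02, 1.48], [0, 0, 39.2]],
  [0, [-1.35, -0.08, 1.48], [0, 0, 45.8]],
  [0, [-1.35, -0.08, 1.48], [0, 0, 45.8]],
  [0, [-1.35, -0.08, 1.48], [0, 0, 45.8]],
  [0, [-1.1, 0.17, 1.48], [0, 0, 45.8]],
  [0, [-1.1, 0.17, 0], [0, 0, 45.8]],
  [0, [-1.1, 0.17, 0], [0, 0, 45.8]],
])

```text
time: 13.1
tool_pos: [530.0, 94.1, 114.2]
orientation: [2.73, 1.549, 0.01]
ft_force: [0.4, 0.9, -0.5]
opening: 0.001
grip_force: 0.0
```

arm_command([
  [0, [-1, -4.5, -2], [0, 0, 0]],
  [0, [-1, -4.5, -2], [0, 0, 0]],
  [0, [-1, -4.5, -2], [0, 0, 0]],
  [0, [-1, -4.5, -2], [0, 0, 0]],
  [0, [-1, -4.5, -2], [0, 0, 0]],
])

```text
time: 13.72
tool_pos: [352.8, 151.9, 190.8]
orientation: [2.732, 1.55, 0.002]
ft_force: [0.3, -0.7, 0.2]
opening: -0.005
grip_force: 0.0
```

```bash
python3 - <<'E'
from h import *
im=bot.snapshot("top"); cv2.imwrite("pics/t3.png",cv2.resize(im[200:345,255:405],None,fx=4,fy=4,interpolation=cv2.INTER_CUBIC))
rows([pose(1,.85,30,110)])
E
```

```text
t 13.78 tcp [353.3 151.6 190.4] yaw 59.1 F [-0.2  0.7 -0.1]
[0, [1.66, 6.68, 2.02], [0, 0, -90.5]]
```

View pics/t3.png

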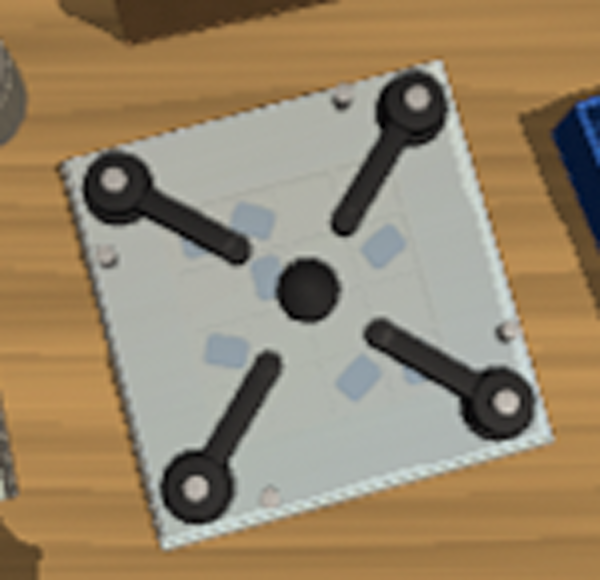

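Tips at (240,248), (343,228), (378,330) and (268,360) all line up with the handle at (308,290), so all four levers are half-way. Pass 2 starts with lever 1.

arm_command([
  [0, [1.66, 6.68, 1], [0, 0, -90.5]],
  [0, [1.66, 6.68, 1], [0, 0, -90.5]],
  [0, [1.66, 6.68, 1], [0, 0, -90.5]],
  [0, [1.66, 6.68, 1], [0, 0, -90.5]],
  [0, [1.66, 6.68, 1], [0, 0, -90.5]],
  [0, [1.66, 6.68, 1], [0, 0, -90.5]],
  [0, [1.66, 6.68, 2], [0, 0, -90.5]],
  [0, [1.66, 6.68, 2], [0, 0, -90.5]],
  [0, [1.66, 6.68, 2], [0, 0, -90.5]],
  [0, [1.66, 6.68, 2], [0, 0, -90.5]],
  [0, [1.66, 6.68, 2], [0, 0, -90.5]],
])

```text
time: 15.15
tool_pos: [616.0, 70.4, 109.7]
orientation: [-0.829, -3.03, 0.0]
ft_force: [0.5, -0.4, -0.5]
opening: -0.001
grip_force: 0.0
```

```bash
python3 - <<'E'
from h import *
push(1,.84,1.73,9)
E
```

```text
t 15.15 tcp [616.   70.4 109.7] yaw 149.4 F [ 0.5 -0.4 -0.5]
[0, [0.01, 0.04, 1.47], [0, 0, -0.8]]
[0, [0.01, 0.04, 1.47], [0, 0, -0.8]]
[0, [0.28, 0.03, 1.47], [0, 0, -0.8]]
[0, [0.43, -0.01, 1.47], [0, 0, 5.6]]
[0, [0.58, -0.04, 1.47], [0, 0, 12.0]]
[0, [0.73, -0.05, 1.47], [0, 0, 18.4]]
[0, [0.89, -0.04, 1.47], [0, 0, 24.7]]
[0, [1.04, -0.02, 1.47], [0, 0, 31.1]]
[0, [1.18, 0.02, 1.47], [0, 0, 37.5]]
[0, [1.33, 0.08, 1.47], [0, 0, 43.9]]
[0, [1.46, 0.15, 1.47], [0, 0, 50.2]]
[0, [1.46, 0.15, 1.47], [0, 0, 50.2]]
[0, [1.24, -0.12, 1.47], [0, 0, 50.2]]
[0, [1.24, -0.12, -0.01], [0, 0, 50.2]]
[0, [1.24, -0.12, -0.01], [0, 0, 50.2]]
```

Push and stop at the end to read the force before backing off.

arm_command([
  [0, [0.01, 0.04, 1.47], [0, 0, 0]],
  [0, [0.01, 0.04, 1.47], [0, 0, 0]],
  [0, [0.28, 0.03, 1.47], [0, 0, 0]],
  [0, [0.43, -0.01, 1.47], [0, 0, 5.6]],
  [0, [0.58, -0.04, 1.47], [0, 0, 12]],
  [0, [0.73, -0.05, 1.47], [0, 0, 18.4]],
  [0, [0.89, -0.04, 1.47], [0, 0, 24.7]],
  [0, [1.04, -0.02, 1.47], [0, 0, 31.1]],
  [0, [1.18, 0.02, 1.47], [0, 0, 37.5]],
  [0, [1.33, 0.08, 1.47], [0, 0, 43.9]],
  [0, [1.4, 0.11, 1.47], [0, 0, 47]],
  [0, [1.46, 0.15, 1.47], [0, 0, 49]],
  [0, [1.46, 0.15, 1.47], [0, 0, 49]],
  [0, [1.46, 0.15, 1.47], [0, 0, 49]],
])

```text
time: 16.9
tool_pos: [570.3, 104.1, 54.3]
orientation: [2.004, 2.412, 0.003]
ft_force: [6.4, -14.3, -3.6]
opening: 0.002
grip_force: 7.9
```

```bash
python3 - <<'E'
from h import *
rows([pose(1,1.73,18,51),pose(1,1.7,32,51),pose(1,1.7,32,110),pose(3,.83,30,110)])
im=bot.snapshot("scene"); cv2.imwrite("pics/s3.png",cv2.resize(im[150:300,220:430],None,fx=3.5,fy=3.5))
E
```

```text
t 16.9 tcp [570.3 104.1  54.3] yaw 100.5 F [  6.4 -14.3  -3.6]
[0, [0.04, -0.04, 0.08], [0, 0, 1.4]]
[0, [-0.35, -0.02, 0.08], [0, 0, -0.4]]
[0, [-0.36, -0.01, -1.39], [0, 0, -0.4]]
[0, [-2.24, -2.08, -1.4], [0, 0, -50.2]]
```

View pics/s3.png

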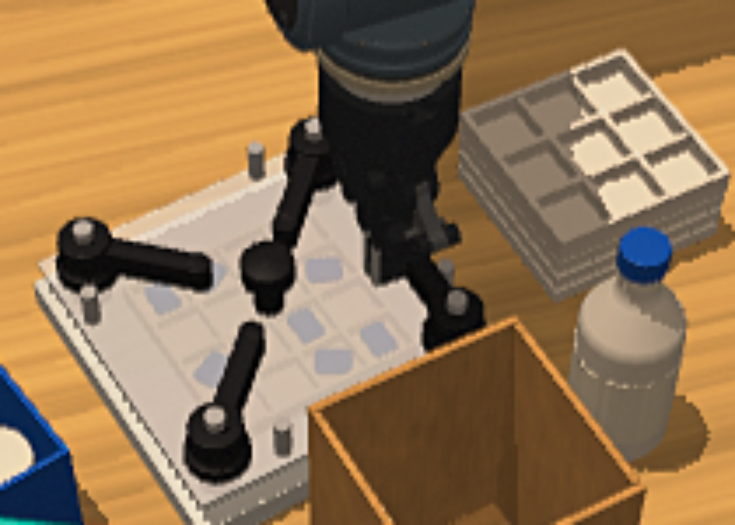

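arm_command([
  [0, [0.05, 0, 0], [0, 0, 0]],
  [0, [0.08, 0, 0], [0, 0, 0]],
  [0, [0.08, 0, 0], [0, 0, 0]],
])

```text
time: 17.32
tool_pos: [570.3, 104.4, 54.4]
orientation: [2.002, 2.41, -0.001]
ft_force: [9.0, -36.8, -2.6]
opening: -0.002
grip_force: 18.5
```

Another 3 mm of command gave no motion and the force rose to 38 N, so lever 1 is at its stop. I'll back off and go to lever 3.

arm_command([
  [0, [-0.45, 0, 0], [0, 0, 0]],
  [0, [-0.45, 0, 0], [0, 0, 0]],
  [0, [-0.45, 0, -1.4], [0, 0, 0]],
  [0, [-0.45, 0, -1.4], [0, 0, 0]],
  [0, [-2.28, -2.08, -1.4], [0, 0, -50]],
  [0, [-2.28, -2.08, -1.4], [0, 0, -50]],
  [0, [-2.28, -2.08, -1.4], [0, 0, -50]],
  [0, [-2.28, -2.08, -1.4], [0, 0, -50]],
  [0, [-2.28, -2.08, -1.4], [0, 0, -50]],
  [0, [-2.28, -2.08, -1.4], [0, 0, -50]],
  [0, [-2.28, -2.08, -1.4], [0, 0, -50]],
  [0, [-2.28, -2.08, -1.4], [0, 0, -50]],
])

```text
time: 18.82
tool_pos: [502.7, 4.1, 107.7]
orientation: [-0.801, -3.038, -0.0]
ft_force: [-0.3, -0.5, 0.3]
opening: 0.006
grip_force: 0.0
```

```bash
python3 - <<'E'
from h import *
push(3,.83,1.75,9)
E
```

```text
t 18.82 tcp [502.7   4.1 107.7] yaw 150.5 F [-0.3 -0.5  0.3]
[0, [-0.11, -0.04, 1.42], [0, 0, -0.3]]
[0, [-0.11, -0.04, 1.42], [0, 0, -0.3]]
[0, [-0.38, -0.04, 1.42], [0, 0, -0.3]]
[0, [-0.53, 0.01, 1.42], [0, 0, 6.3]]
[0, [-0.69, 0.03, 1.42], [0, 0, 12.9]]
[0, [-0.85, 0.04, 1.42], [0, 0, 19.5]]
[0, [-1.0, 0.03, 1.42], [0, 0, 26.1]]
[0, [-1.16, 0.0, 1.42], [0, 0, 32.7]]
[0, [-1.31, -0.04, 1.42], [0, 0, 39.2]]
[0, [-1.46, -0.11, 1.42], [0, 0, 45.8]]
[0, [-1.59, -0.19, 1.42], [0, 0, 52.4]]
[0, [-1.59, -0.19, 1.42], [0, 0, 52.4]]
[0, [-1.38, 0.09, 1.42], [0, 0, 52.4]]
[0, [-1.38, 0.09, -0.06], [0, 0, 52.4]]
[0, [-1.38, 0.09, -0.06], [0, 0, 52.4]]
```

arm_command([
  [0, [-0.08, -0.04, 1.42], [0, 0, 0]],
  [0, [-0.08, -0.04, 1.42], [0, 0, 0]],
  [0, [-0.38, -0.04, 1.42], [0, 0, 0]],
  [0, [-0.53, 0.01, 1.42], [0, 0, 6.3]],
  [0, [-0.69, 0.03, 1.42], [0, 0, 12.9]],
  [0, [-0.85, 0.04, 1.42], [0, 0, 19.5]],
  [0, [-1.0, 0.03, 1.42], [0, 0, 26.1]],
  [0, [-1.16, 0, 1.42], [0, 0, 32.7]],
  [0, [-1.31, -0.04, 1.42], [0, 0, 39.2]],
  [0, [-1.46, -0.11, 1.42], [0, 0, 45.8]],
  [0, [-1.53, -0.15, 1.42], [0, 0, 49]],
  [0, [-1.59, -0.19, 1.42], [0, 0, 49.5]],
  [0, [-1.59, -0.19, 1.42], [0, 0, 49.5]],
  [0, [-1.59, -0.19, 1.42], [0, 0, 49.5]],
])

```text
time: 20.58
tool_pos: [554.0, -31.9, 52.6]
orientation: [-1.996, -2.422, -0.002]
ft_force: [-5.8, 17.6, 1.0]
opening: 0.001
grip_force: 9.6
```

```bash
python3 - <<'E'
from h import *
rows([pose(3,1.70,18,51),pose(3,1.7,32,110),pose(2,.83,30,110)])
E
```

```text
t 20.57 tcp [554.  -31.9  52.6] yaw 101.0 F [-5.8 17.6  1. ]
[0, [0.02, -0.02, 0.04], [0, 0, 0.1]]
[0, [0.37, -0.02, -1.43], [0, 0, 0.1]]
[0, [0.09, 1.09, -1.44], [0, 0, 40.2]]
```

arm_command([
  [0, [-0.05, 0, 0], [0, 0, 0]],
  [0, [-0.08, 0, 0], [0, 0, 0]],
  [0, [-0.08, 0, 0], [0, 0, 0]],
])

```text
time: 20.95
tool_pos: [554.0, -32.3, 52.6]
orientation: [-1.995, -2.418, -0.005]
ft_force: [-7.3, 40.9, 5.5]
opening: 0.002
grip_force: 20.6
```

Lever 3 is at its stop. On to lever 2.

arm_command([
  [0, [0.5, 0, 0], [0, 0, 0]],
  [0, [0.5, 0, 0], [0, 0, 0]],
  [0, [0.5, 0, -1.44], [0, 0, 0]],
  [0, [0.5, 0, -1.44], [0, 0, 0]],
  [0, [0.17, 1.09, -1.44], [0, 0, 40]],
  [0, [0.17, 1.09, -1.44], [0, 0, 40]],
  [0, [0.17, 1.09, -1.44], [0, 0, 40]],
  [0, [0.17, 1.09, -1.44], [0, 0, 40]],
  [0, [0.17, 1.09, -1.44], [0, 0, 40]],
  [0, [0.17, 1.09, -1.44], [0, 0, 40]],
  [0, [0.17, 1.09, -1.44], [0, 0, 40]],
])

```text
time: 22.32
tool_pos: [596.5, -22.3, 108.5]
orientation: [2.705, 1.597, 0.0]
ft_force: [-0.3, 0.3, 0.5]
opening: -0.0
grip_force: 0.0
```

```bash
python3 - <<'E'
from h import *
push(2,.83,1.75,9)
E
```

```text
t 22.32 tcp [596.5 -22.3 108.5] yaw 61.1 F [-0.3  0.3  0.5]
[0, [0.07, -0.02, 1.44], [0, 0, 0.4]]
[0, [0.07, -0.02, 1.44], [0, 0, 0.4]]
[0, [0.34, -0.02, 1.44], [0, 0, 0.4]]
[0, [0.49, -0.07, 1.44], [0, 0, 7.0]]
[0, [0.65, -0.09, 1.44], [0, 0, 13.6]]
[0, [0.81, -0.1, 1.44], [0, 0, 20.2]]
[0, [0.96, -0.08, 1.44], [0, 0, 26.7]]
[0, [1.12, -0.05, 1.44], [0, 0, 33.3]]
[0, [1.27, -0.01, 1.44], [0, 0, 39.9]]
[0, [1.41, 0.06, 1.44], [0, 0, 46.5]]
[0, [1.55, 0.14, 1.44], [0, 0, 53.1]]
[0, [1.55, 0.14, 1.44], [0, 0, 53.1]]
[0, [1.34, -0.14, 1.44], [0, 0, 53.1]]
[0, [1.34, -0.14, -0.04], [0, 0, 53.1]]
[0, [1.34, -0.14, -0.04], [0, 0, 53.1]]
```

arm_command([
  [0, [0.05, -0.02, 1.44], [0, 0, 0]],
  [0, [0.05, -0.02, 1.44], [0, 0, 0]],
  [0, [0.34, -0.02, 1.44], [0, 0, 0.4]],
  [0, [0.49, -0.07, 1.44], [0, 0, 7]],
  [0, [0.65, -0.09, 1.44], [0, 0, 13.6]],
  [0, [0.81, -0.1, 1.44], [0, 0, 20.2]],
  [0, [0.96, -0.08, 1.44], [0, 0, 26.7]],
  [0, [1.12, -0.05, 1.44], [0, 0, 33.3]],
  [0, [1.27, -0.01, 1.44], [0, 0, 39.9]],
  [0, [1.41, 0.06, 1.44], [0, 0, 46.5]],
  [0, [1.48, 0.1, 1.44], [0, 0, 50]],
  [0, [1.55, 0.14, 1.44], [0, 0, 50.2]],
  [0, [1.55, 0.14, 1.44], [0, 0, 50.2]],
  [0, [1.55, 0.14, 1.44], [0, 0, 50.2]],
])

```text
time: 24.08
tool_pos: [630.1, 28.7, 52.8]
orientation: [3.126, 0.297, -0.006]
ft_force: [-14.3, -8.9, 5.8]
opening: 0.0
grip_force: 7.6
```

arm_command([
  [0, [0.05, 0, 0], [0, 0, 0]],
  [0, [0.05, 0, 0], [0, 0, 0]],
])

```text
time: 24.32
tool_pos: [630.2, 28.8, 52.7]
orientation: [3.126, 0.297, -0.014]
ft_force: [-24.4, -12.3, 13.7]
opening: 0.0
grip_force: 13.3
```

```bash
python3 - <<'E'
from h import *
rows([pose(2,1.70,18,51),pose(2,1.7,32,110),pose(4,.83,30,110)])
E
```

```text
t 24.32 tcp [630.2  28.8  52.7] yaw 10.9 F [-24.4 -12.3  13.7]
[0, [-0.03, 0.01, 0.04], [0, 0, -0.0]]
[0, [-0.4, 0.01, -1.43], [0, 0, -0.0]]
[0, [-2.26, -2.06, -1.41], [0, 0, -49.9]]
```

Lever 2 is at its stop. On to lever 4.

arm_command([
  [0, [-0.5, 0, 0], [0, 0, 0]],
  [0, [-0.5, 0, 0], [0, 0, 0]],
  [0, [-0.5, 0, -1.43], [0, 0, 0]],
  [0, [-0.5, 0, -1.43], [0, 0, 0]],
  [0, [-2.34, -2.06, -1.43], [0, 0, -50]],
  [0, [-2.34, -2.06, -1.43], [0, 0, -50]],
  [0, [-2.34, -2.06, -1.43], [0, 0, -50]],
  [0, [-2.34, -2.06, -1.43], [0, 0, -50]],
  [0, [-2.34, -2.06, -1.43], [0, 0, -50]],
  [0, [-2.34, -2.06, -1.43], [0, 0, -50]],
  [0, [-2.34, -2.06, -1.43], [0, 0, -50]],
  [0, [-2.34, -2.06, -1.43], [0, 0, -50]],
])

```text
time: 25.82
tool_pos: [526.1, 93.2, 108.2]
orientation: [2.71, 1.589, 0.0]
ft_force: [-0.3, 1.5, 0.2]
opening: 0.0
grip_force: 0.0
```

```bash
python3 - <<'E'
from h import *
push(4,.83,1.75,9)
E
```

```text
t 25.82 tcp [526.1  93.2 108.2] yaw 60.8 F [-0.3  1.5  0.2]
[0, [-0.03, 0.01, 1.43], [0, 0, 0.0]]
[0, [-0.03, 0.01, 1.43], [0, 0, 0.0]]
[0, [-0.31, 0.01, 1.43], [0, 0, 0.0]]
[0, [-0.46, 0.05, 1.43], [0, 0, 6.6]]
[0, [-0.62, 0.07, 1.43], [0, 0, 13.2]]
[0, [-0.77, 0.08, 1.43], [0, 0, 19.8]]
[0, [-0.93, 0.07, 1.43], [0, 0, 26.4]]
[0, [-1.09, 0.04, 1.43], [0, 0, 33.0]]
[0, [-1.24, -0.0, 1.43], [0, 0, 39.5]]
[0, [-1.38, -0.07, 1.43], [0, 0, 46.1]]
[0, [-1.52, -0.15, 1.43], [0, 0, 52.7]]
[0, [-1.52, -0.15, 1.43], [0, 0, 52.7]]
[0, [-1.31, 0.13, 1.43], [0, 0, 52.7]]
[0, [-1.31, 0.13, -0.04], [0, 0, 52.7]]
[0, [-1.31, 0.13, -0.04], [0, 0, 52.7]]
```

arm_command([
  [0, [-0.03, 0.01, 1.43], [0, 0, 0]],
  [0, [-0.03, 0.01, 1.43], [0, 0, 0]],
  [0, [-0.31, 0.01, 1.43], [0, 0, 0]],
  [0, [-0.46, 0.05, 1.43], [0, 0, 6.6]],
  [0, [-0.62, 0.07, 1.43], [0, 0, 13.2]],
  [0, [-0.77, 0.08, 1.43], [0, 0, 19.8]],
  [0, [-0.93, 0.07, 1.43], [0, 0, 26.4]],
  [0, [-1.09, 0.04, 1.43], [0, 0, 33]],
  [0, [-1.24, 0, 1.43], [0, 0, 39.5]],
  [0, [-1.38, -0.07, 1.43], [0, 0, 46.1]],
  [0, [-1.45, -0.11, 1.43], [0, 0, 49.5]],
  [0, [-1.52, -0.15, 1.43], [0, 0, 50]],
  [0, [-1.52, -0.15, 1.43], [0, 0, 50]],
  [0, [-1.52, -0.15, 1.43], [0, 0, 50]],
])

```text
time: 27.58
tool_pos: [494.7, 43.2, 53.7]
orientation: [-3.127, -0.295, -0.016]
ft_force: [11.3, 8.7, -7.8]
opening: 0.001
grip_force: 6.7
```

arm_command([
  [0, [-0.05, 0, 0], [0, 0, 0]],
  [0, [-0.05, 0, 0], [0, 0, 0]],
])

```text
time: 27.82
tool_pos: [494.6, 43.2, 53.9]
orientation: [-3.127, -0.294, -0.023]
ft_force: [21.1, 11.4, -14.6]
opening: -0.002
grip_force: 11.3
```

arm_command([
  [0, [0.5, 0, 0], [0, 0, 0]],
  [0, [0.5, 0, 0], [0, 0, 0]],
  [0, [0.5, 0, -2], [0, 0, 0]],
  [0, [0.5, 0, -2], [0, 0, 0]],
  [0, [0.5, 0, -3], [0, 0, 0]],
  [0, [-3.5, -3, -4], [0, 0, 0]],
  [0, [-3.5, -3, -4], [0, 0, 0]],
  [0, [-3.5, -3, -4], [0, 0, 0]],
  [0, [-3.5, -3, -4], [0, 0, 0]],
  [0, [-3.5, -3, -4], [0, 0, 0]],
  [0, [-3.5, -3, -4], [0, 0, 0]],
])

```text
time: 29.2
tool_pos: [329.9, 133.7, 211.0]
orientation: [3.128, 0.296, 0.001]
ft_force: [-0.2, -0.2, -0.7]
opening: 0.002
grip_force: 0.0
```

```bash
python3 - <<'E'
from h import *
print(bot.read_state()["tool_pos"],bot.read_state()["ft_force"])
im=bot.snapshot("top"); cv2.imwrite("pics/t4.png",cv2.resize(im[100:350,170:490],None,fx=2.4,fy=2.4,interpolation=cv2.INTER_CUBIC))
E
```

```text
[329.92106523 133.7139619  210.98826972] [-0.22647639 -0.21143873 -0.6880934 ]
```

View pics/t4.png

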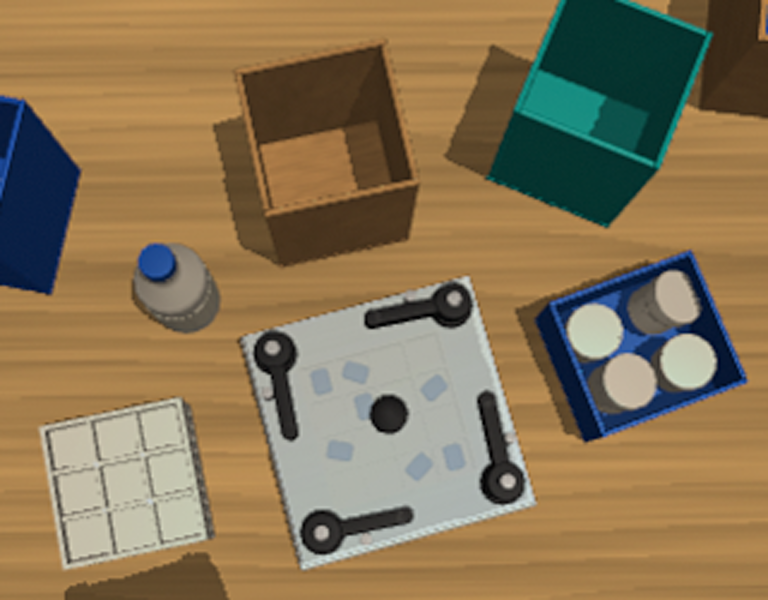

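All four levers lie along the jig edges against their pins: tips at (290,435), (370,318), (487,397) and (408,515). The carton, bin, trays and bottle stand where they were, so I'm handing in.

```bash
python3 -c "
from cell import bot
print(bot.finish_job())"
```

```text
the job is handed in; nothing more can be done
None
```

I turned all four levers in star order (1, 3, 2, 4), first to half-way and then home to their stop pins. The carton, bin, tray stack and bottle are where they were, and I handed the job in at about 29 s.

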